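Press a pepper-mill grinder home in the bench quick clamp, then release it

ROBOT

A 6-joint arm with a two-finger parallel gripper is mounted at the origin on the work surface. World frame = base frame: x ahead of the robot, y to its left, z up, the work surface at z = 0. Lengths are in mm, angles in rad, forces in N, time in s.
With the tool pointing down it reaches from about 275 to 875 mm from the base axis. Payload 12.5 kg.
Tool frame: the origin (TCP) lies on the centre line of the jaws, within the pads' length; the fingertips stand 19 mm ahead of it and the grasp point (between the pads) is the TCP (r.nose_length is the distance from the TCP to the fingertips, in mm); z points along the fingers, y is the line along which they close (so a half turn about z gives the same grasp; the last joint's range is limited). The gripper opens to 85 mm and grips with 20 to 120 N. Pads are 22 mm wide; open, the fingers measure 114 mm over their backs; the gripper's body (76 mm by 85 mm) begins 54 mm behind the grasp point. The pads swing forward as they close: fully open they stand 13 mm farther back than shut.
Start: joints at [1.132, 0.351, 1.652, -0, 1.139, -0.085], TCP at [190.524, 515.931, 250.29] pointing down, gripper open.
Joint ranges: [-2.75, 2.75], [-0.79, 2.1], [0.01, 2.65], [-1.57, 4.71], [0.07, 3.14], [-2.87, 2.87]. Speed limits (rad/s): [2.22, 2.22, 2.79, 3.14, 3.14, 3.14].

INTERFACE

Orientations are given as a unit quaternion [w, x, y, z].
In Python, from plant import r, imaging, workorder gives the robot as it stands.
- The arm moves only by the shell command python3 -m crank 'ROWS' [FORCE]. ROWS is text: rows parted by semicolons, each of 7 numbers parted by spaces: the turn, a rotation vector about the tool's x, y, z scaled (see below), then the shift along the tool's x, y, z scaled (see below), then the finger opening in mm, from 0 to 85.4. In form: ax ay az x y z claw; .... A call has 1 to 8 rows; each row shifts and turns the commanded pose from where the row before left it, along the tool's axes as they then stand; what a row does not reach is not made up. The controller multiplies each number of a shift by 0.1 m and each number of a turn by 60 degrees. A row lasts 1/8 s, in which the tool goes at most 62.5 mm and 10.7 degrees, less where a joint would pass 70% of its speed; a pose out of reach is approached as far as the arm can. A call with a number of a shift or a turn outside -1 to 1 is refused whole. A call with a gripper value outside its range is refused whole. The fingers move at their own pace and stop on an object; FORCE is the grip in N (left out, the last holds). Time passes only in rows, so rows that do not move let the fingers close. It gives the time, the measured TCP pose, the force, the opening and the grip force at its end, in the units of the state.
- r.state(): the state, without advancing time (a new reading comes with each control period).
- imaging.snapshot(name): name is "side" or "top"; returns a dict with "color" (400x640x3 uint8, red, green, blue), "depth" (400x640 float32, mm along the optical axis (not along the pixel's ray), 0 where there is no reading), "fx", "fy", "cx", "cy" (pixels), "position" and "orientation" of the camera in the world. Camera axes: x right, y down, z forward; pixel columns grow to the right and rows downward; lengths in mm; the calibration is good to about 2 mm. A picture is of the moment at which its call begins.
- workorder.close_job(): hands the job in; it is judged then, once.
Trained networks look in the newest picture that a camera, given by its name, has taken for a name from the list of things; names that differ only in an ending like _2 or _b are one class to them, and where a whole thing is asked for, a point or a joint stands for the part that bears it (a point fixed in the world has none). Each returns a list of dicts, best first, with "p" (0 to 1); they miss things now and then, are a little off and sometimes report something else, mostly with a low value. They report only what shows in the picture. A call takes as long as a camera call. They do not tell look-alikes from the thing itself.
- imaging.boxes_of(label, camera): "pixel" ([column, row] in pixels, amid what is visible of it).
The state is a dict: "clock": time; "joint_positions": joint angles; "qvel": joint speeds; "joint_torque": joint torques, N m; "position": TCP position; "tcp_rot": TCP orientation; "force": force on the tool from outside, world axes, zero at the start; "torque": the same for the moment, N m; "gripper_width": finger opening in mm; "finger_force": force on a finger pad.
Only numpy, scipy, OpenCV 4.12 (cv2) and the standard library are available. Lean on these libraries where they do the work, as an engineer would, in place of code of your own. Each camera call takes 0.05 s, during which the arm holds its last target. There are 200 camera calls.

TASK

Work the trigger of the orange bench quick clamp, stroke by stroke, until its jaw has pressed the grinder insert fully home in the pepper-mill body and the clamp holds the mill by itself with the trigger let go, gently enough that the insert is not crushed (not more than 24 N at the jaw). Then press the yellow release tab so that the jaw springs all the way back, and leave the mill lying in its cradle with the insert flush. Do it with the trigger and the tab alone: do not touch the mill or the jaw, and leave the other things on the bench where they are.

Things in the scene. Friction and masses are not known exactly. Their poses are not given: they have to be found in the camera images.
- clamp: Bench quick clamp, fixed: plank base 360 x 130 x 12 mm, orange housing (x -176 to 0 mm, 50 wide, top at z 62). Origin: centre of the base's underside; x runs along the clamp from the handle end to the dark fixed jaw, z up. Along x on the housing: red trigger blade, black fixed grip, yellow tab; nothing else is above z 62 there. Push-bar axis at y 0, z 46. Fixed jaw face at x 162.5; V cradle x 85 to 150.
- trigger_face (a point): Middle of the red trigger blade's outer face (towards the handle end, clamp -x), 100 mm above the bench. Blade 12 mm thick, 24 wide, z 62 to 126. It slides 18 mm along clamp +x towards the black grip, damped, and sprung back with 2.5 N (out) to 4 N (in). Blade and grip together measure 58 mm out, 40 mm fully squeezed.
- grip_face (a point): Middle of the black fixed grip's face towards the yellow tab (clamp +x), 100 mm above the bench; the grip is 18 mm thick, 24 wide, z 62 to 130. Blade and grip are squeezed together between the fingers from above (the grip does not give: the fingers' centre shifts half a stroke, or starts at the squeezed centre), or the blade is pushed.
- trigger (a joint): Trigger: 0 out, 0.018 m fully in. A full stroke drives the jaw about 17 mm, 16 of which stay (ratchet teeth 8 mm apart); let it right out before the next stroke. A steady force F on the blade gives about F minus 7 N at the jaw. A slow squeeze that stalls at 14 to 20 N, 2 mm or more short of fully in, means home and clamped; never use over 25 N.
- tab_top (a point): Middle of the yellow release tab's top, 26 x 26 mm, 82 mm above the bench when up; 67 mm from grip_face. Pressed straight down it travels 7 mm against a spring, about 2 N at first, about 7 N at the bottom. Near the bottom it frees the ratchet and the jaw springs back by itself in about half a second.
- tab (a joint): How far the tab is pressed: 0 up, 0.007 m fully down.
- jaw: Moving jaw: push bar and dark 44 mm plate carrying a sprung rubber pad, 34 mm round. Origin: on the bar's axis, front of the plate; clamp x 18 mm when fully back, starts at 18 or 26. The pad's face is 18 mm ahead of it and gives 9 mm: 4 N at first, 11 N at the end, then hard. With the insert home, the tooth that holds the mill clicks in at about 8 N at the jaw and keeps 6 to 7 N.
- mill: Turned wooden pepper-mill body, loose, 52 mm diameter, 86 mm long, lying in the cradle along the clamp's axis; it starts 0 to 5 mm short of the fixed jaw. Origin: its centre on its axis; its x axis points to the fixed jaw. The insert is in its -x end.
- insert (a joint): How far the steel flange of the grinder insert (flange 40 mm diameter, 4 thick, black shank) still stands off the mill's end: 0 = fully home, starts at 0.006 to 0.016 m. The press fit drags with about 5 N; over 24 N of jaw force crushes it.
- spare_mill: Bystander: dark bare mill body, 52 mm diameter, 90 tall, standing by the clamp. Origin: underside centre.
- spare_insert: Bystander: spare grinder insert, 40 mm diameter, 26 tall. Origin: underside centre.
- mallet: Bystander: wooden mallet, 260 mm long.
- chisel: Bystander: turning tool with wooden handle, 240 mm long.
- wax: Bystander: wax jar, 70 mm diameter, 60 tall.
- oil: Bystander: oil bottle, 60 mm diameter, 150 tall.
- blank: Bystander: square wood blank 150 x 55 x 55 mm.
- chuck_ring: Bystander: steel ring, 90 mm diameter, 22 tall.
Not all that is in view belongs to the job. What is shaped like the mill but blue or turquoise is not meant.

How it is judged:
By the outcome, as a careful person would: the job done as asked, in the order asked, and still so for the second after the job is handed in, with the robot touching nothing.
It also fails if it takes over 58 s, if anything falls off the work surface, if the arm or the gripper's body presses on something with over 40 N, if the wrist force passes 120 N, or if a joint passes its speed limit or range.

## Working session

There is one attempt and no reset: what is moved stays moved. The work goes in short steps, Python scripts to look and compute and a shell command to move; the robot and the scene stay as the last step left them, time stands still between calls to the robot, and variables do not carry over. Pictures are saved under pics/ and viewed, at most 10 in all, crops included, and the job is handed in when it is done.

```bash
ls; mkdir -p pics
cat > h.py <<'E'
from plant import r, imaging, workorder
import numpy as np, cv2
from scipy.spatial.transform import Rotation as R
def rot(q): return R.from_quat([q[1],q[2],q[3],q[0]]).as_matrix()
def cloud(s):
    d=s["depth"]; v,u=np.mgrid[:d.shape[0],:d.shape[1]]
    P=np.stack([(u-s["cx"])/s["fx"]*d,(v-s["cy"])/s["fy"]*d,d],-1)
    return P@rot(s["orientation"]).T+np.array(s["position"])
def save(s,n): cv2.imwrite(f"pics/{n}.png",cv2.cvtColor(s["color"],cv2.COLOR_RGB2BGR))
E
python3 - <<'E'
from h import *
for c in ("top","side"):
    s=imaging.snapshot(c); save(s,c+"0"); P=cloud(s); print(c,s["position"],s["fx"])
    np.savez(f"{c}0.npz",P=P,c=s["color"])
    for l in ("trigger_face","grip_face","tab_top","jaw","mill","clamp"):
        for b in imaging.boxes_of(l,c)[:2]:
            u,v=map(int,map(round,b["pixel"])); print(l,round(b["p"],2),(u,v),P[v,u].round(0))
print(r.state())
E
```

```text
pics
top [ 426.33255829   19.396424   1025.25134959] 366.6908626447171
grip_face 0.91 (319, 218) [567.  -3.  81.]
tab_top 0.59 (318, 219) [567.  -1.  63.]
tab_top 0.53 (481, 275) [ 417. -438.   21.]
mill 0.94 (259, 146) [777. 161.  47.]
mill 0.82 (271, 219) [568. 123.  68.]
clamp 0.89 (320, 220) [564.  -6.  65.]
side [  16.4616347  -635.13382375  898.97884926] 439.80802606001305
trigger_face 0.47 (353, 228) [ 575. -136.  104.]
grip_face 0.71 (321, 228) [554. -41.  45.]
grip_face 0.51 (246, 146) [594. 348.  87.]
tab_top 0.16 (404, 378) [ 406. -448.   29.]
jaw 0.56 (341, 192) [676.   8.  66.]
jaw 0.48 (308, 209) [568.  27.  58.]
mill 0.91 (271, 264) [378. -52.  54.]
mill 0.9 (283, 194) [552. 115.  66.]
clamp 0.56 (324, 228) [553. -54.  56.]
{'clock': 0.7, 'joint_positions': array([ 1.13237814e+00,  3.50694052e-01,  1.65181304e+00, -1.11137109e-05,
        1.13911464e+00, -8.45683960e-02]), 'qvel': array([-1.46232066e-03, -8.49533666e-04,  1.57694426e-03, -4.74813590e-04,
        8.84703324e-04, -2.11660651e-05]), 'joint_torque': array([ 7.27809656e-04, -5.05929852e+01, -2.91615325e+01, -3.91595407e-06,
        6.10844399e-04,  5.61306786e-05]), 'position': array([190.53330266, 515.91750258, 250.28785306]), 'tcp_rot': array([ 1.11602583e-06,  1.76001022e-01,  9.84389984e-01, -1.53524542e-05]), 'force': array([ 0.52628178, -0.30167052,  0.50164123]), 'torque': array([ 0.01156336, -0.04343352,  0.00662142]), 'finger_force': 0.0, 'gripper_width': 85.13219577056293}
```

View pics/top0.png

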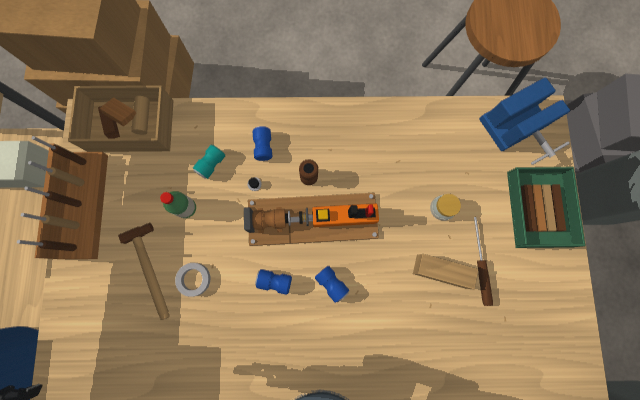

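View pics/side0.png

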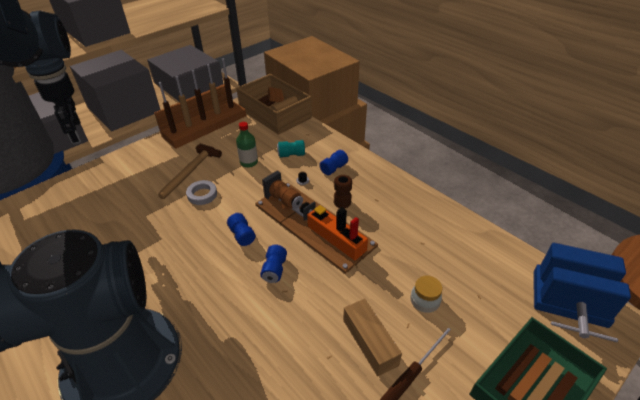

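The top view shows the clamp with its red blade at about (372,211), black grip (355,212), yellow tab (322,215) and fixed jaw (249,220), so clamp +x runs roughly along world +y. I'll segment it to get precise positions.

Run:
```python
from h import *
for cam in ("top","side"):
    z=np.load(cam+"0.npz"); P=z["P"]; c=z["c"].astype(float); hsv=cv2.cvtColor(z["c"],cv2.COLOR_RGB2HSV)
    H,S,V=[hsv[...,i].astype(int) for i in range(3)]
    reg=(abs(P[...,0]-565)<90)&(abs(P[...,1])<220)
    o=reg&(H>6)&(H<18)&(S>200)&(V>150)&(abs(P[...,2]-62)<8)
    print(cam,"orange",o.sum(),P[o].min(0).round(),P[o].max(0).round(),P[o].mean(0).round(1))
    y=reg&(H>20)&(H<35)&(S>150)&(P[...,2]>72); print("yel",y.sum(),np.median(P[y],0).round(1),P[y].min(0).round(),P[y].max(0).round())
    rd=reg&((H<5)|(H>174))&(S>150)&(P[...,2]>66);print("red",rd.sum(),P[rd].mean(0).round(1),P[rd].min(0).round(1),P[rd].max(0).round(1))
    t=rd&(P[...,2]>118); print("redtop",t.sum(),P[t].mean(0).round(1) if t.any() else "")
    b=reg&(V<60)&(P[...,2]>122)&(P[...,2]<140); print("blk",b.sum(),P[b].mean(0).round(1) if b.any() else "",P[b].min(0).round(),P[b].max(0).round())
    pl=(abs(P[...,0]-565)<100)&(abs(P[...,1])<220)&(abs(P[...,2]-12)<5)
    n,l,st,ct=cv2.connectedComponentsWithStats(((P[...,2]>7)&(abs(P[...,0]-565)<150)&(abs(P[...,1])<250)).astype(np.uint8))
    k=l[int(220 if cam=="top" else 228),int(320 if cam=="top" else 330)]
    Q=P[l==k]; print("blob",len(Q)); rect=cv2.minAreaRect(Q[:,:2].astype(np.float32)); print(rect)
    if cam=="top":
        s=z["c"][190:250,235:395]; cv2.imwrite("pics/crop.png",cv2.resize(s[...,::-1],None,fx=5,fy=5,interpolation=cv2.INTER_CUBIC))
```

```text
top orange 556 [ 554. -160.   55.] [607.  15.  67.] [579.3 -62.7  61.5]
yel 90 [577.7 -12.2  80.8] [567. -24.  77.] [589.  -0.  86.]
red 76 [ 580.9 -129.4  110.8] [ 572.1 -137.7   68.4] [ 592.4 -124.6  130.3]
redtop 42 [ 582.5 -131.   124.3]
blk 58 [580.2 -87.8 128.2] [570. -97. 123.] [590. -80. 132.]
blob 6042
((534.9109497070312, 11.538131713867188), (216.1651611328125, 358.9225769042969), 2.722238302230835)
side orange 257 [ 551. -159.   59.] [603.  11.  68.] [572.1 -73.8  63. ]
yel 3 [565.7 -23.2  80.2] [562. -25.  75.] [567. -21.  84.]
red 151 [ 577.3 -133.2   99.4] [ 568.1 -138.5   66. ] [591.5 -84.6 128. ]
redtop 41 [ 579.1 -134.   124.4]
blk 56 [576.9 -91.2 129.4] [567. -98. 122.] [590. -81. 135.]
blob 5497
((611.5048217773438, 17.099517822265625), (208.7645721435547, 362.72998046875), 2.7855138778686523)
```

View pics/crop.png

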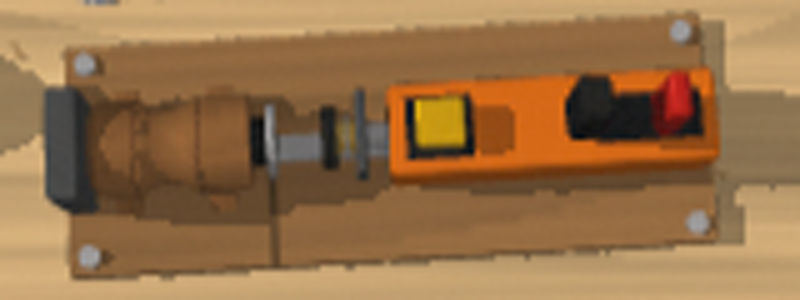

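The crop confirms the layout. From handle end to fixed jaw: red blade, black grip, tab, jaw with pad, insert, then the mill against the dark jaw. I'll push the blade with the closed fingers, with tool y along clamp +x, and watch the force.

```bash
python3 - <<'E'
from h import *
z=np.load("top0.npz"); P=z["P"]; hsv=cv2.cvtColor(z["c"],cv2.COLOR_RGB2HSV);H,S,V=[hsv[...,i].astype(int) for i in range(3)]
o=(abs(P[...,0]-575)<60)&(P[...,1]<25)&(P[...,1]>-180)&(H>4)&(H<20)&(S>190)&(V>120)&(abs(P[...,2]-62)<6)
print(cv2.minAreaRect(P[o][:,:2].astype(np.float32)))
Q=P[o];Q=Q[(Q[:,1]<-20)]
for f in (np.max,np.min):
    ys=np.arange(-150,10,8); xs=[f(P[o][abs(P[o][:,1]-y)<4][:,0]) for y in ys]; print(np.polyfit(ys,xs,1),np.round(xs))
print(r.nose_length)
E
python3 -m crank '0 0 -0.129 0 0 0 0; 0 0 -0.129 0 0 0 0; 0 0 -0.129 0 0 0 0; 0 0 0 0 0 0 0' 60; python3 -c "
from h import *
s=r.state();print(rot(s['tcp_rot']).round(4),s['position'],s['clock'])"
```

```text
((581.3364868164062, -73.0962142944336), (50.11804962158203, 174.95191955566406), 2.681690216064453)
[3.46358542e-02 6.03482407e+02] [607. 569. 607. 607. 607. 607. 604. 570. 605. 605. 605. 605. 606. 602.
 603. 603. 603. 603. 600. 600.]
[-4.60853507e-02  5.53807015e+02] [561. 561. 561. 559. 559. 559. 559. 559. 559. 556. 556. 556. 556. 556.
 556. 554. 554. 555. 554. 554.]
19.0
clock: 1.2
position: [190.5, 515.9, 250.3]
tcp_rot: [-0.0, -0.025, 1.0, -0.0]
force: [-0.1, 0.1, -0.3]
gripper_width: 12.2
finger_force: 0.0
[[-0.9987 -0.0505 -0.    ]
 [-0.0505  0.9987 -0.    ]
 [ 0.     -0.     -1.    ]] [190.53131474 515.91925828 250.27974552] 1.2
```

```bash
python3 -m crank '0 0 0 -0.225 -0.444 0 0; 0 0 0 -0.225 -0.444 0 0; 0 0 0 -0.225 -0.444 0 0; 0 0 0 -0.225 -0.444 0 0; 0 0 0 -0.225 -0.444 0 0; 0 0 0 -0.225 -0.444 0 0; 0 0 0 -0.225 -0.444 0 0; 0 0 0 -0.225 -0.444 0 0'; python3 -m crank '0 0 0 -0.225 -0.444 0 0; 0 0 0 -0.225 -0.444 0 0; 0 0 0 -0.225 -0.444 0 0; 0 0 0 -0.225 -0.444 0 0; 0 0 0 -0.225 -0.444 0 0; 0 0 0 -0.225 -0.444 0 0; 0 0 0 -0.225 -0.444 0 0; 0 0 0 -0.225 -0.444 0 0'; python3 -m crank '0 0 0 0 0 0 0; 0 0 0 0 0 0 0'
```

```text
clock: 2.2
position: [389.2, 169.0, 250.6]
tcp_rot: [0.0, -0.024, 1.0, 0.0]
force: [0.6, 0.1, -0.0]
gripper_width: -0.2
finger_force: 0.0
clock: 3.2
position: [587.3, -176.6, 250.3]
tcp_rot: [0.0, -0.024, 1.0, -0.0]
force: [1.2, 0.0, -0.5]
gripper_width: -0.4
finger_force: 0.0
clock: 3.45
position: [586.3, -174.7, 250.0]
tcp_rot: [-0.0, -0.025, 1.0, 0.0]
force: [-0.3, -0.5, 0.9]
gripper_width: -0.4
finger_force: 0.0
```

```bash
python3 -m crank '0 0 0 0 0 0.35 0; 0 0 0 0 0 0.35 0; 0 0 0 0 0 0.35 0; 0 0 0 0 0 0.33 0; 0 0 0 0 0 0 0'
python3 - <<'E'
from h import *
s=imaging.snapshot("side"); S=s["color"][170:290,270:430]
cv2.imwrite("pics/s1.png",cv2.resize(S[...,::-1],None,fx=5,fy=5,interpolation=cv2.INTER_CUBIC))
E
```

```text
clock: 4.08
position: [585.2, -173.6, 110.7]
tcp_rot: [-0.002, -0.026, 1.0, 0.001]
force: [0.4, -0.6, 0.3]
gripper_width: -0.1
finger_force: 0.0
```

View pics/s1.png

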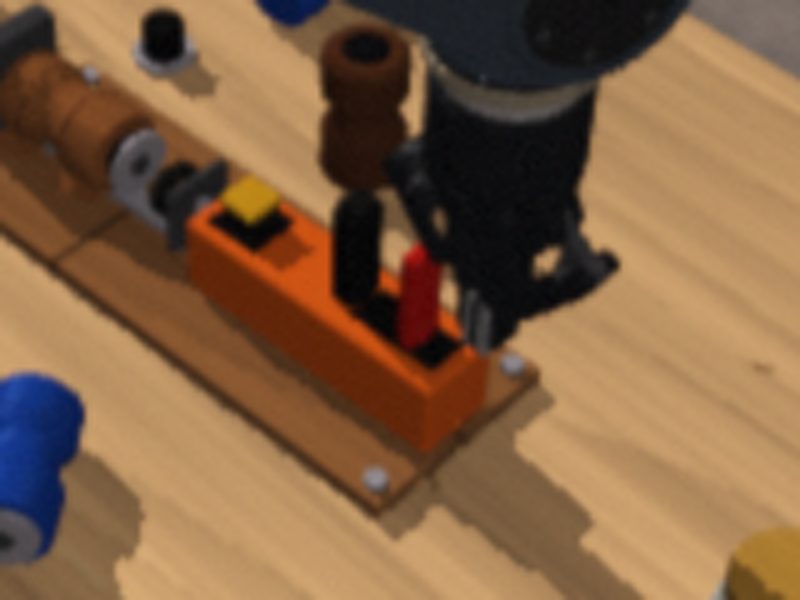

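The tips stand behind the blade, about (480,320) against the blade at (420,300). The finger linkage flares outward higher up, so I'll raise a bit and push with the tips only.

```bash
python3 -m crank '0 0 0 0 0 -0.12 0; 0 0 0 0 0.08 0 0; 0 0 0 0 0.06 0 0; 0 0 0 0 0 0 0; 0 0 0 0 0 0 0'; for i in 1; do python3 -m crank '0 0 0 0 0.02 0 0; 0 0 0 0 0 0 0'; done; python3 -m crank '0 0 0 0 0.02 0 0; 0 0 0 0 0 0 0'; python3 -m crank '0 0 0 0 0.02 0 0; 0 0 0 0 0 0 0'
```

```text
clock: 4.75
position: [585.9, -161.0, 124.2]
tcp_rot: [-0.0, -0.026, 1.0, -0.0]
force: [-0.2, 0.7, -0.2]
gripper_width: 0.1
finger_force: 0.0
clock: 5.0
position: [585.7, -159.0, 124.2]
tcp_rot: [-0.0, -0.026, 1.0, 0.0]
force: [0.6, -0.3, -0.1]
gripper_width: 0.0
finger_force: 0.0
clock: 5.25
position: [585.7, -156.9, 124.3]
tcp_rot: [-0.0, -0.026, 1.0, 0.0]
force: [-0.7, 0.0, 0.0]
gripper_width: -0.0
finger_force: 0.0
clock: 5.5
position: [585.6, -154.9, 124.3]
tcp_rot: [-0.0, -0.026, 1.0, 0.0]
force: [-0.0, 0.1, -0.6]
gripper_width: 0.1
finger_force: 0.0
```

```bash
python3 -m crank '0 0 0 0 0.01 0 0; 0 0 0 0 0.01 0 0;0 0 0 0 0 0 0'|sed -n '1,2p;4p'; python3 -m crank '0 0 0 0 0.01 0 0; 0 0 0 0 0.01 0 0;0 0 0 0 0 0 0'|sed -n '1,2p;4p'; python3 -m crank '0 0 0 0 0.01 0 0; 0 0 0 0 0.01 0 0;0 0 0 0 0 0 0'|sed -n '1,2p;4p'
```

```text
clock: 5.88
position: [585.5, -153.0, 124.3]
force: [0.4, -0.4, 0.6]
clock: 6.25
position: [585.4, -151.0, 124.3]
force: [-1.5, -0.5, -0.6]
clock: 6.62
position: [585.3, -149.4, 124.3]
force: [-0.0, -4.5, -0.6]
```

```bash
python3 -m crank '0 0 0 0 0.01 0 0; 0 0 0 0 0.01 0 0; 0 0 0 0 0.01 0 0; 0 0 0 0 0.01 0 0'|sed -n '1,2p;4p'; python3 -m crank '0 0 0 0 0.01 0 0; 0 0 0 0 0.01 0 0; 0 0 0 0 0.01 0 0; 0 0 0 0 0.01 0 0'|sed -n '1,2p;4p'; python3 -m crank '0 0 0 0 0.01 0 0; 0 0 0 0 0.01 0 0; 0 0 0 0 0.01 0 0; 0 0 0 0 0.01 0 0'|sed -n '1,2p;4p'; python3 -m crank '0 0 0 0 0.01 0 0; 0 0 0 0 0.01 0 0; 0 0 0 0 0 0 0'|sed -n '1,2p;4p'
```

```text
clock: 7.12
position: [585.1, -145.8, 124.3]
force: [0.5, -8.7, -1.5]
clock: 7.62
position: [584.9, -141.4, 124.3]
force: [0.4, -5.9, -0.9]
clock: 8.12
position: [584.7, -137.7, 124.3]
force: [0.5, -8.3, -1.5]
clock: 8.5
position: [584.6, -135.3, 124.3]
force: [-0.1, -6.0, -1.2]
```

```bash
python3 -m crank '0 0 0 0 0.01 0 0; 0 0 0 0 0.005 0 0; 0 0 0 0 0 0 0'|sed -n '1,2p;4p'; python3 -m crank '0 0 0 0 0.005 0 0;0 0 0 0 0 0 0'|sed -n '1,2p;4p';python3 -m crank '0 0 0 0 0.005 0 0;0 0 0 0 0 0 0'|sed -n '1,2p;4p'
```

```text
clock: 8.88
position: [584.5, -133.8, 124.3]
force: [0.5, -5.7, -1.6]
clock: 9.12
position: [584.5, -133.4, 124.3]
force: [1.3, -6.4, -1.8]
clock: 9.38
position: [584.5, -133.0, 124.3]
force: [0.3, -6.6, -1.2]
```

```bash
python3 -m crank '0 0 0 0 0.005 0 0;0 0 0 0 0 0 0'|sed -n '1,2p;4p';python3 -m crank '0 0 0 0 0.005 0 0;0 0 0 0 0 0 0'|sed -n '1,2p;4p'
```

```text
clock: 9.62
position: [584.5, -132.6, 124.3]
force: [-0.5, -7.8, -0.1]
clock: 9.88
position: [584.5, -132.3, 124.3]
force: [-0.2, -8.6, -2.0]
```

```bash
python3 -m crank '0 0 0 0 -0.05 0 0;0 0 0 0 -0.08 0 0;0 0 0 0 -0.08 0 0;0 0 0 0 0 0 0;0 0 0 0 0 0 0;0 0 0 0 0 0 0'|sed -n '1,2p;4p'
python3 - <<'E'
from h import *
s=imaging.snapshot("side"); S=s["color"][160:260,250:400]
cv2.imwrite("pics/s2.png",cv2.resize(S[...,::-1],None,fx=5,fy=5,interpolation=cv2.INTER_CUBIC))
E
```

```text
clock: 10.62
position: [585.4, -152.3, 124.3]
force: [-0.5, -0.1, -0.7]
```

View pics/s2.png

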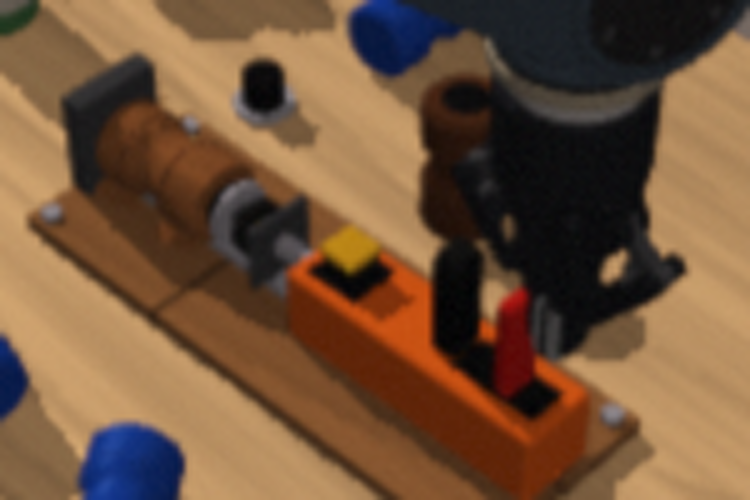

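The jaw has advanced and held, with the pad close to or on the flange, and the blade is back out. Second stroke next.

```bash
python3 -m crank '0 0 0 0 0.02 0 0; 0 0 0 0 0.01 0 0; 0 0 0 0 0.01 0 0; 0 0 0 0 0.01 0 0; 0 0 0 0 0.01 0 0'|sed -n '1,2p;4p'; python3 -m crank '0 0 0 0 0.01 0 0; 0 0 0 0 0.01 0 0; 0 0 0 0 0.01 0 0'|sed -n '1,2p;4p'; python3 -m crank '0 0 0 0 0.01 0 0; 0 0 0 0 0.01 0 0; 0 0 0 0 0.01 0 0'|sed -n '1,2p;4p'
```

```text
clock: 11.3
position: [585.2, -147.3, 124.3]
force: [0.4, -7.9, -2.2]
clock: 11.68
position: [585.1, -144.3, 124.4]
force: [0.8, -6.5, -1.5]
clock: 12.05
position: [584.9, -141.0, 124.3]
force: [0.2, -7.0, -0.6]
```

```bash
python3 -m crank '0 0 0 0 0 0 0'|sed -n '1,2p;4p'; python3 -m crank '0 0 0 0 0.01 0 0; 0 0 0 0 0.01 0 0;  0 0 0 0 0 0 0'|sed -n '1,2p;4p'
```

```text
clock: 12.18
position: [584.9, -141.0, 124.3]
force: [-0.0, -5.7, -1.0]
clock: 12.55
position: [584.8, -139.4, 124.3]
force: [0.5, -9.2, -2.0]
```

```bash
python3 -m crank '0 0 0 0 0.01 0 0; 0 0 0 0 0.01 0 0;  0 0 0 0 0 0 0'|sed -n '1,2p;4p';python3 -m crank '0 0 0 0 0.01 0 0; 0 0 0 0 0.01 0 0;  0 0 0 0 0 0 0'|sed -n '1,2p;4p'
```

```text
clock: 12.92
position: [584.7, -137.6, 124.3]
force: [0.3, -9.5, -2.6]
clock: 13.3
position: [584.7, -135.9, 124.4]
force: [0.1, -11.7, -2.0]
```

```bash
python3 -m crank '0 0 0 0 0.01 0 0; 0 0 0 0 0.01 0 0;  0 0 0 0 0 0 0'|sed -n '1,2p;4p';python3 -m crank '0 0 0 0 0.01 0 0;  0 0 0 0 0 0 0'|sed -n '1,2p;4p'
```

```text
clock: 13.68
position: [584.5, -133.6, 124.4]
force: [0.6, -9.5, -1.6]
clock: 13.92
position: [584.5, -132.9, 124.4]
force: [0.5, -11.2, -2.6]
```

```bash
python3 -m crank '0 0 0 0 0.005 0 0;  0 0 0 0 0 0 0'|sed -n '1,2p;4p';python3 -m crank '0 0 0 0 0.005 0 0;  0 0 0 0 0 0 0'|sed -n '1,2p;4p'
```

```text
clock: 14.18
position: [584.5, -132.4, 124.4]
force: [0.0, -12.6, -2.9]
clock: 14.42
position: [584.5, -132.1, 124.4]
force: [-0.5, -12.8, -2.6]
```

```bash
python3 -m crank '0 0 0 0 -0.05 0 0;0 0 0 0 -0.08 0 0;0 0 0 0 -0.08 0 0;0 0 0 0 0 0 0;0 0 0 0 0 0 0;0 0 0 0 0 0 0'|sed -n '1,2p;4p'
python3 - <<'E'
from h import *
s=imaging.snapshot("side"); S=s["color"][160:260,250:400]
cv2.imwrite("pics/s3.png",cv2.resize(S[...,::-1],None,fx=5,fy=5,interpolation=cv2.INTER_CUBIC))
E
```

```text
clock: 15.18
position: [585.4, -151.3, 124.3]
force: [-0.5, -1.1, -0.1]
```

View pics/s3.png

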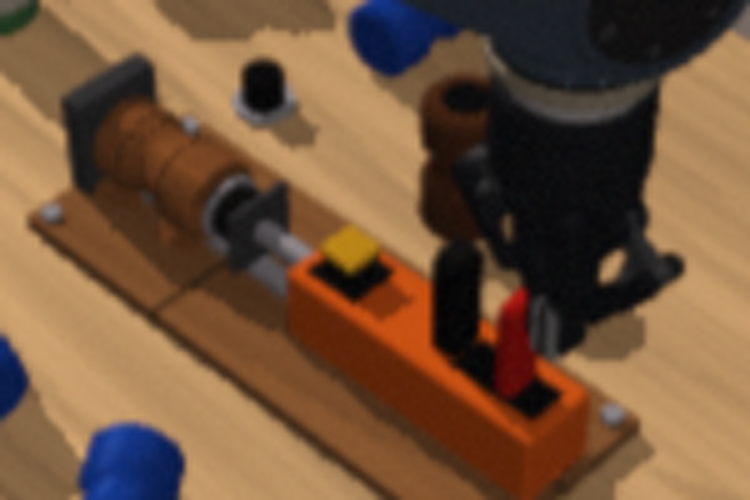

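The jaw advanced again and the insert flange is now near the mill's end. I'll let the trigger right out, then make a slow third stroke.

```bash
python3 -m crank '0 0 0 0 -0.02 0 0;0 0 0 0 0 0 0;0 0 0 0 0 0 0'|sed -n '1,2p;4p'; python3 -m crank '0 0 0 0 0.02 0 0; 0 0 0 0 0.01 0 0; 0 0 0 0 0.01 0 0; 0 0 0 0 0 0 0'|sed -n '1,2p;4p'; python3 -m crank '0 0 0 0 0.01 0 0; 0 0 0 0 0.01 0 0; 0 0 0 0 0 0 0'|sed -n '1,2p;4p'; python3 -m crank '0 0 0 0 0.01 0 0; 0 0 0 0 0 0 0'|sed -n '1,2p;4p'
```

```text
clock: 15.6
position: [585.5, -153.5, 124.3]
force: [-0.6, -0.1, 0.4]
clock: 16.1
position: [585.3, -150.1, 124.3]
force: [0.1, -5.3, -0.0]
clock: 16.48
position: [585.3, -148.8, 124.3]
force: [-0.5, -10.3, -2.5]
clock: 16.73
position: [585.2, -148.0, 124.3]
force: [-0.1, -11.1, -2.6]
```

```bash
python3 -m crank '0 0 0 0 0.01 0 0; 0 0 0 0 0 0 0'|sed -n '1,2p;4p'; python3 -m crank '0 0 0 0 0.01 0 0; 0 0 0 0 0 0 0'|sed -n '1,2p;4p'
```

```text
clock: 16.98
position: [585.2, -147.1, 124.3]
force: [0.4, -12.2, -1.8]
clock: 17.23
position: [585.1, -146.2, 124.3]
force: [0.2, -11.6, -2.1]
```

```bash
python3 -m crank '0 0 0 0 0.01 0 0; 0 0 0 0 0 0 0'|sed -n '1,2p;4p'; python3 -m crank '0 0 0 0 0.01 0 0; 0 0 0 0 0 0 0'|sed -n '1,2p;4p'
```

```text
clock: 17.48
position: [585.1, -145.2, 124.4]
force: [-0.0, -11.9, -1.8]
clock: 17.73
position: [585.0, -144.2, 124.3]
force: [0.0, -11.5, -2.6]
```

```bash
python3 -m crank '0 0 0 0 0.01 0 0; 0 0 0 0 0 0 0'|sed -n '1,2p;4p'; python3 -m crank '0 0 0 0 0.01 0 0; 0 0 0 0 0 0 0'|sed -n '1,2p;4p'
```

```text
clock: 17.98
position: [585.0, -143.0, 124.4]
force: [0.4, -11.5, -2.5]
clock: 18.23
position: [584.9, -141.8, 124.3]
force: [1.1, -9.4, -2.0]
```

```bash
python3 -m crank '0 0 0 0 0.01 0 0; 0 0 0 0 0 0 0'|sed -n '1,2p;4p'
```

```text
clock: 18.48
position: [584.9, -141.1, 124.3]
force: [-0.1, -12.0, -1.1]
```

```bash
python3 -m crank '0 0 0 0 0.01 0 0; 0 0 0 0 0 0 0'|sed -n '1,2p;4p'; python3 -m crank '0 0 0 0 0.01 0 0; 0 0 0 0 0 0 0'|sed -n '1,2p;4p'
```

```text
clock: 18.73
position: [584.9, -140.3, 124.4]
force: [0.5, -13.2, -2.6]
clock: 18.98
position: [584.8, -139.6, 124.3]
force: [0.1, -15.0, -3.0]
```

```bash
python3 -m crank '0 0 0 0 0.01 0 0; 0 0 0 0 0 0 0'|sed -n '1,2p;4p'; python3 -m crank '0 0 0 0 0.01 0 0; 0 0 0 0 0 0 0'|sed -n '1,2p;4p'
```

```text
clock: 19.23
position: [584.8, -138.7, 124.4]
force: [-0.0, -16.3, -4.1]
clock: 19.48
position: [584.7, -137.8, 124.4]
force: [-0.4, -16.7, -3.3]
```

```bash
python3 -m crank '0 0 0 0 0.01 0 0; 0 0 0 0 0 0 0'|sed -n '1,2p;4p'
```

```text
clock: 19.73
position: [584.7, -137.0, 124.4]
force: [-0.3, -17.1, -3.6]
```

Force has risen to 17 N (about 10 N at the jaw) with roughly 4.5 mm of trigger left, so the insert reads as home and clamped. I'll let the trigger go and look.

```bash
python3 -m crank '0 0 0 0 -0.05 0 0;0 0 0 0 -0.08 0 0;0 0 0 0 -0.08 0 0;0 0 0 0 0 0 0;0 0 0 0 0 0 0;0 0 0 0 0 0 0'|sed -n '1,2p;4p'
python3 - <<'E'
from h import *
s=imaging.snapshot("side"); S=s["color"][170:250,260:360]
a=cv2.resize(S[...,::-1],None,fx=6,fy=6,interpolation=cv2.INTER_CUBIC)
cv2.imwrite("pics/s4.png",a)
E
```

```text
clock: 20.48
position: [585.6, -155.2, 124.3]
force: [0.2, 1.0, -0.7]
```

View pics/s4.png

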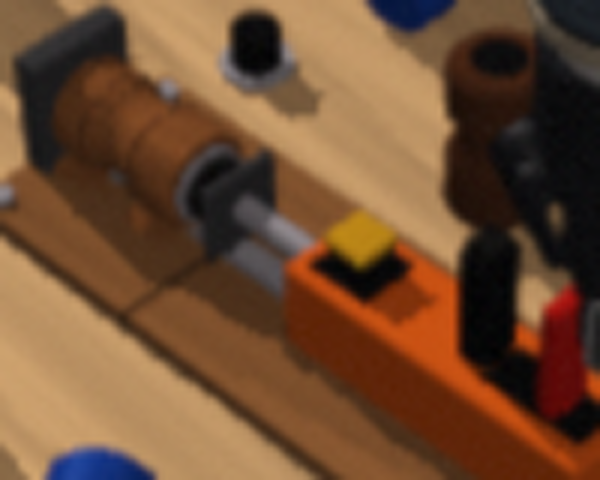

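The jaw stays forward and the flange sits on the mill's end, around (210,180). I'll check jaw, flange and mill positions along the clamp axis by depth.

Run:
```python
from h import *
a=np.deg2rad(2.75); d=np.array([-np.sin(a),np.cos(a)]); n=np.array([np.cos(a),np.sin(a)])
for cam in ("side","top"):
    Ps=[]
    for i in range(3):
        s=imaging.snapshot(cam); Ps.append(cloud(s))
    P=np.median(Ps,0); hsv=cv2.cvtColor(s["color"],cv2.COLOR_RGB2HSV)
    x=(P[...,:2]-[580,-73.1])@d-88; y=(P[...,:2]-[580,-73.1])@n; z=P[...,2]
    m=(abs(y)<8)&(z>50)&(z<80)&(x>0)&(x<175)
    for k in range(4,172,4):
        q=m&(abs(x-k)<2)
        if q.any(): print(cam,k,q.sum(),z[q].max().round(),np.median(hsv[q],0).astype(int))
```

```text
side 8 4 54.0 [  7  51 145]
side 12 4 54.0 [171  20 126]
side 16 7 56.0 [163  18 137]
side 20 3 55.0 [165  15 136]
side 24 6 54.0 [163  14 122]
side 28 5 55.0 [163  15 129]
side 32 3 53.0 [168  14  93]
side 36 5 55.0 [168  15  85]
side 40 6 55.0 [163  15  79]
side 44 5 54.0 [165  15  78]
side 48 3 55.0 [158  13  77]
side 52 24 70.0 [145  13  31]
side 56 6 70.0 [ 3 23 37]
side 64 4 64.0 [ 0  6 12]
side 68 6 64.0 [15 32 19]
side 72 8 68.0 [161  20  57]
side 76 12 73.0 [ 11 116  78]
side 80 5 73.0 [ 12 179 113]
side 84 6 74.0 [ 12 181 119]
side 88 5 74.0 [ 12 181 122]
side 92 2 73.0 [ 12 183 121]
side 96 7 76.0 [ 12 180 123]
side 100 8 74.0 [ 12 180 115]
side 104 4 76.0 [ 12 179 112]
side 108 2 73.0 [ 11 182 122]
side 112 1 69.0 [ 12 181 127]
side 116 6 70.0 [ 12 179 122]
side 120 4 68.0 [ 12 180 123]
side 124 7 70.0 [ 12 181 111]
side 128 3 68.0 [ 12 179 100]
side 132 8 72.0 [ 12 179 100]
side 136 10 74.0 [ 11 177 100]
side 140 6 76.0 [ 12 180 108]
side 144 3 73.0 [ 12 181  96]
side 148 4 73.0 [ 12 180 113]
side 152 7 74.0 [ 12 183  80]
side 156 5 73.0 [ 12 161  65]
side 160 3 79.0 [ 1
[... 500 characters left out ...]
16 33]
top 72 6 67.0 [12  9 82]
top 76 12 72.0 [ 14  74 129]
top 80 8 74.0 [ 14 157 157]
top 84 10 72.0 [ 14 157 156]
top 88 9 73.0 [ 14 157 160]
top 92 9 72.0 [ 14 157 157]
top 96 12 73.0 [ 14 157 159]
top 100 6 72.0 [ 14 158 160]
top 104 12 73.0 [ 13 156 146]
top 108 7 70.0 [ 14 158 166]
top 112 9 69.0 [ 14 160 170]
top 116 10 68.0 [ 14 158 164]
top 120 8 67.0 [ 14 157 157]
top 124 10 67.0 [ 14 157 150]
top 128 10 68.0 [ 14 156 140]
top 132 8 69.0 [ 14 156 136]
top 136 12 72.0 [ 14 156 139]
top 140 6 72.0 [ 14 156 152]
top 144 12 73.0 [ 14 157 152]
top 148 6 73.0 [ 14 157 152]
top 152 12 72.0 [ 14 153 113]
top 156 6 73.0 [ 14 150 111]
top 160 15 80.0 [ 14 126  79]
top 164 4 79.0 [30  5 54]
```

Home: flange at clamp x 72–76, mill from 76.5, and the plate front at about 58 (a tooth position). Now the tab.

```bash
python3 -m crank '0 0 0 0 0 -0.3 0;0 0 0 0 0 -0.3 0; 0 0 0 0.004 0.4 0 0;0 0 0 0.004 0.4 0 0;0 0 0 0 0.4 0 0;0 0 0 0 0.232 0 0;0 0 0 0 0 0 0;0 0 0 0 0 0 0';  python3 -m crank '0 0 0 0 0 0.25 0;0 0 0 0 0 0.25 0; 0 0 0 0 0 0.2 0;0 0 0 0 0 0.05 0;0 0 0 0 0 0 0;0 0 0 0 0 0 0'
python3 - <<'E'
from h import *
s=imaging.snapshot("side"); S=s["color"][150:250,260:400]
cv2.imwrite("pics/s5.png",cv2.resize(S[...,::-1],None,fx=5,fy=5,interpolation=cv2.INTER_CUBIC))
E
```

```text
clock: 21.82
position: [577.5, -13.2, 184.3]
tcp_rot: [0.0, -0.026, 1.0, -0.0]
force: [0.0, -0.1, 0.8]
gripper_width: -0.0
finger_force: 0.0
clock: 22.58
position: [577.9, -12.8, 110.2]
tcp_rot: [0.001, -0.026, 1.0, -0.0]
force: [0.6, 0.5, 1.0]
gripper_width: 0.2
finger_force: 0.0
```

View pics/s5.png

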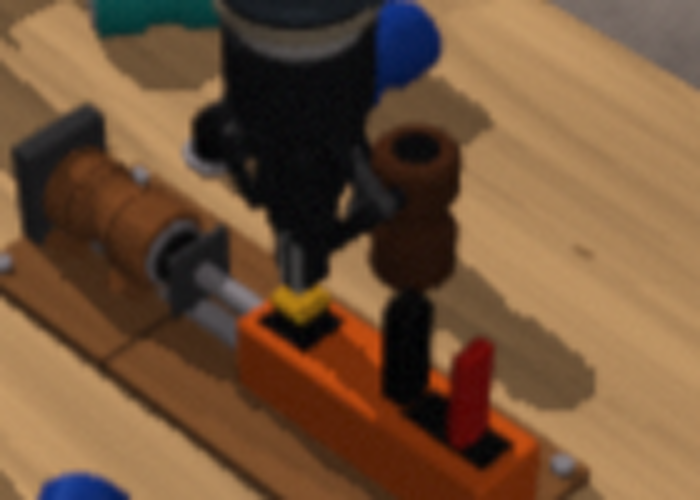

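The tips are right above the tab, around (300,290). Pressing down.

```bash
python3 -m crank '0 0 0 0 0 0.05 0;0 0 0 0 0 0.04 0;0 0 0 0 0 0 0'|sed -n '1,2p;4p'; python3 -m crank '0 0 0 0 0 0.02 0;0 0 0 0 0 0.02 0;0 0 0 0 0 0 0'|sed -n '1,2p;4p'
```

```text
clock: 23.0
position: [577.5, -12.5, 100.2]
force: [-1.0, -0.6, 1.8]
clock: 23.38
position: [577.5, -12.5, 96.3]
force: [-2.4, 1.8, 4.3]
```

```bash
python3 -m crank '0 0 0 0 0 0.01 0;0 0 0 0 0 0.01 0;0 0 0 0 0 0 0'|sed -n '1,2p;4p'
```

```text
clock: 23.75
position: [577.5, -12.5, 94.5]
force: [-1.6, 0.8, 5.7]
```

```bash
python3 -m crank '0 0 0 0 0 0.01 0;0 0 0 0 0 0.005 0;0 0 0 0 0 0 0;0 0 0 0 0 0 0;0 0 0 0 0 0 0;0 0 0 0 0 0 0;0 0 0 0 0 0 0'|sed -n '1,2p;4p'
python3 - <<'E'
from h import *
s=imaging.snapshot("side"); S=s["color"][160:250,250:370]
cv2.imwrite("pics/s6.png",cv2.resize(S[...,::-1],None,fx=5,fy=5,interpolation=cv2.INTER_CUBIC))
E
```

```text
clock: 24.62
position: [577.6, -12.5, 94.0]
force: [-6.0, 1.9, 17.2]
```

View pics/s6.png

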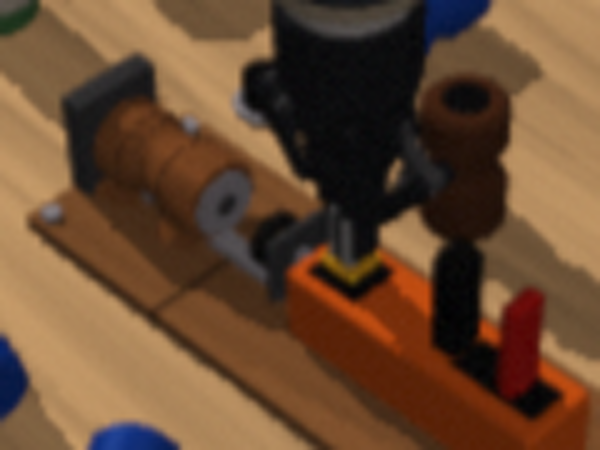

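The tab is bottomed, the jaw has sprung back to the housing at about (300,250), and the flange sits flush on the mill at (225,200). I'll lift off, check and hand in.

```bash
python3 -m crank '0 0 0 0 0 -0.05 0;0 0 0 0 0 -0.2 0;0 0 0 0 0 -0.4 0;0 0 0 0 0 -0.4 0;0 0 0 0 0 0 0;0 0 0 0 0 0 0'|sed -n '1,2p;4p'
python3 - <<'E'
from h import *
a=np.deg2rad(2.75); d=np.array([-np.sin(a),np.cos(a)]); n=np.array([np.cos(a),np.sin(a)])
s=imaging.snapshot("side");P=cloud(s); hsv=cv2.cvtColor(s["color"],cv2.COLOR_RGB2HSV)
x=(P[...,:2]-[580,-73.1])@d-88; y=(P[...,:2]-[580,-73.1])@n; z=P[...,2]
m=(abs(y)<10)&(z>44)&(z<80)&(x>-30)&(x<175)
for k in list(range(-28,44,4))+list(range(66,84,2))+[156,160,164]:
    q=m&(abs(x-k)<2)
    if q.any(): print(k,q.sum(),z[q].max().round(),np.median(hsv[q],0).astype(int))
cv2.imwrite("pics/s7.png",cv2.resize(s["color"][160:250,250:370][...,::-1],None,fx=5,fy=5,interpolation=cv2.INTER_CUBIC))
E
```

```text
clock: 25.42
position: [577.0, -12.6, 196.9]
force: [0.1, 0.4, -0.3]
-28 1 64.0 [15 73  7]
-24 2 80.0 [ 25 126  86]
-16 1 73.0 [ 17 228  93]
-12 1 62.0 [  9 219  70]
-8 2 64.0 [ 11 228 144]
-4 3 64.0 [  9 203 143]
0 1 62.0 [  8 173 149]
4 1 56.0 [ 3 59 86]
8 3 54.0 [ 7 49 80]
12 28 71.0 [22 15 29]
16 15 71.0 [12 21 35]
28 13 66.0 [12 55 16]
32 7 65.0 [ 13 100  27]
36 4 64.0 [ 12 153  51]
40 1 61.0 [ 14 159  85]
70 7 63.0 [160  13  60]
72 28 68.0 [160  15  65]
74 28 69.0 [160  17  68]
76 13 73.0 [12 61 71]
78 13 74.0 [ 12 177  82]
80 12 74.0 [ 12 179  92]
82 7 77.0 [ 12 184 105]
156 7 74.0 [ 11 159  54]
160 4 79.0 [ 4 56 30]
164 13 79.0 [ 8 19 27]
```

View pics/s7.png

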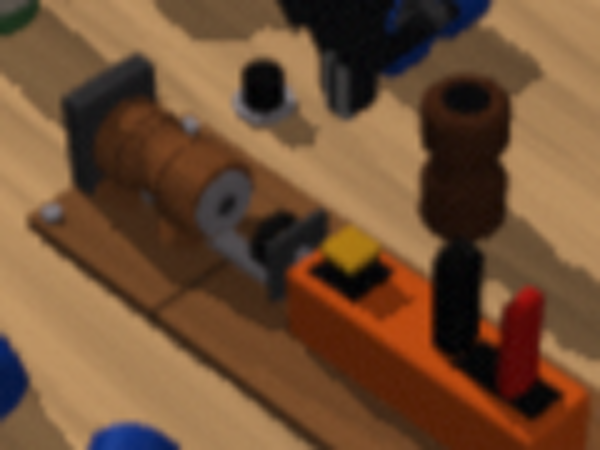

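Jaw fully back (plate front at about 18), flange flush at 72.5–76.5, tab up, and the gripper touching nothing.

```bash
python3 -c "
from plant import workorder
print(workorder.close_job())"
```

```text
the job is handed in; nothing more can be done
None
```

I pressed the insert home in three trigger strokes, peaking at about 17 N on the trigger (roughly 10 N at the jaw). The clamp then held the mill by itself with the trigger let go. The yellow tab sprang the jaw all the way back, and the job is handed in at about 25 s with the insert flush and the mill in its cradle.

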